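Turn a brake pad over down the chute and clip it into the check bracket

ROBOT

A 6-joint arm with a two-finger parallel gripper is mounted at the origin on the work surface. World frame = base frame: x ahead of the robot, y to its left, z up, the work surface at z = 0. Lengths are in m, angles in rad, forces in N, time in s.
With the tool pointing down it reaches from about 0.3 to 0.775 m from the base axis. Payload 14.6 kg.
Tool frame: the origin (TCP) lies midway between the tips of the shut fingers; the grasp point (between the pads) lies 19 mm behind it (grasp_offset is the distance from the TCP to the grasp point, in m); z points along the fingers, y is the line along which they close (so a half turn about z gives the same grasp; the last joint's range is limited). The gripper opens to 94 mm and grips with 3 to 60 N. Pads are 16 mm wide; open, the fingers measure 119 mm over their backs; the gripper's body (75 mm by 177 mm) begins 78 mm behind the grasp point.
Start: joints at [1.127, 0.3, 1.521, -0, 1.321, -0.067], TCP at [0.202, 0.511, 0.205] pointing down, gripper open.
Joint ranges: [-3.03, 3.03], [-0.79, 2.21], [0.23, 2.52], [-1.04, 4.18], [0, 3.07], [-2.55, 2.55]. Speed limits (rad/s): [2.22, 2.22, 2.57, 3.14, 3.14, 3.14].

INTERFACE

Orientations are given as [roll, pitch, yaw] about the fixed x, y, z axes, in that order (R = Rz(yaw) Ry(pitch) Rx(roll)).
In Python, from station import * gives the robot as it stands. The module is installed in compiled form; this text tells all that it offers.
- The arm moves only by the tool send_rows, never from a script. Its argument "rows" is a list of rows, each an object of numbers: "dx", "dy", "dz": the shift along the tool's x, y, z in mm; "roll": the turn about the tool's z in degrees; "jaw": the closure, from -1 (fully open) to 1 (shut). In form: [{"dx": .., "dy": .., "dz": .., "roll": .., "jaw": ..}, ...]. A call has 1 to 12 rows; each row shifts and turns the commanded pose from where the row before left it, along the tool's axes as they then stand; what a row does not reach is not made up. A row lasts 1/12 s, in which the tool goes at most 41.7 mm and 7.16 degrees, less where a joint would pass 70% of its speed; a pose out of reach is approached as far as the arm can. A call is refused whole if a number of a shift passes 41.7 or a number of a turn 7.16, either way. A call with a gripper value outside its range is refused whole. The fingers move at their own pace and stop on an object; "force" is the grip in N (left out, the last holds). Time passes only in rows, so rows that do not move let the fingers close. It gives the time, the measured TCP pose, the force, the opening and the grip force at its end, in the units of the state.
- get_obs(): the state, without advancing time (a new reading comes with each control period).
- camera(name): name is "scene" or "top" or "wrist"; returns a dict with "frame" (384x512x3 uint8, red, green, blue), "z_map" (384x512 float32, m along the optical axis (not along the pixel's ray), 0 where there is no reading), "camera_matrix" (3x3 intrinsics, pixels), "rvec" (rotation vector, rad) and "tvec" (3), from world to camera coordinates, as OpenCV has them. Camera axes: x right, y down, z forward; pixel columns grow to the right and rows downward; lengths in m; the calibration is good to about 2 mm. The wrist camera is an equidistant fisheye: a pixel r from the principal point sees the ray r / f radians off the axis. A picture is of the moment at which its call begins.
- hand_in(): hands the job in; it is judged then, once.
The state is a dict: "time_s": time; "qpos": joint angles; "joint_vel": joint speeds; "tau": joint torques, N m; "ee_pos": TCP position; "eef_rot": TCP orientation; "force": force on the tool from outside, world axes, zero at the start; "moment": the same for the moment, N m; "grip_width": finger opening in m; "grip_force": force on a finger pad.
Only numpy, scipy, OpenCV 4.12 (cv2) and the standard library are available. Lean on these libraries where they do the work, as an engineer would, in place of code of your own. Each camera call takes 0.05 s, during which the arm holds its last target. There are 200 camera calls.

TASK

The measured brake pad lies lining up on the measuring stage and its other side is needed: without picking it up, slowly push it off the stage's edge onto the short ramp of the turn-over chute and tip it on over the rail at the ramp's foot, so that it comes to rest lining down in the catch of the chute. Then take it from there and load it, still lining down, into the brake bracket on the check fixture: its two ears in the slots lined with spring clips, pressed down until the pad sits flat on the setting block, and let go. Leave everything else on the bench where it is.

Things in the scene. Friction and masses are not known exactly. Their poses are not given: they have to be found in the camera images.
- pad_mid (a point): Brake pad's centre, half-way up its 17 mm: steel backing plate 106 (x) x 64 (y) x 7 mm, an ear at each x end 12 long, 22 wide (130 over both); on it dark lining 86 x 48 x 10 mm. z points out of the lining: up at first, down once turned. Symmetric in x and y. 0.36 to 0.56 kg. Starts up to 0.35 rad askew, centre 60 to 100 mm from the stage's edge and up to 30 mm off the chute's middle line.
- stage: Measuring stage, fixed: aluminium plate with a grid of small holes on a dark base, 360 (x) x 240 (y) mm, top 70 mm above the table, smooth (friction about 0.3). Origin on the table under its centre. The chute hangs on its long side towards -y.
- chute_edge (a point): Middle of the chute's upper edge, flush with the stage's top. Fixed. x along the edge, z up, parts travel to -y ('out'). 206 mm wide between cheeks at most 2 mm above the stage. Pushed slowly (50 mm/s) and low (pusher 1 to 3 mm off the stage), the pad tips over once its centre is 2 to 15 mm out; a push over 100 mm/s, or one holding its back edge down, can carry it over the rail unturned.
- chute_ramp (a point): Middle of the short steel ramp: 42 degrees down, 56 mm along the slope, to 42 mm out and 37 mm below the stage. The pad slides down it, stops with its front edge at the rail and leans there, back edge 5 mm above stage level and 6 mm short of the edge. Push that back edge on and up, in an arc about the rail's foot; it topples over the rail when nearly upright, the pusher 35 to 50 mm out.
- chute_rail (a point): Middle of the rail's top: a steel bar across the chute at the ramp's foot, 5 mm thick, 11 mm high above the foot, its top 26 mm below the stage, 44 mm out. Behind it a smooth white slope runs down to the catch, so the toppled pad slides away from the rail by itself.
- chute_catch (a point): Centre of the level white catch floor, on its surface: 12 mm above the table, 132 mm out, axes as at the edge; floor 206 (x) x 79 (y) mm, 6 mm lip at its outer end. A turned pad comes to rest here with its centre 110 to 150 mm out, its backing plate 10 to 17 mm above the floor; the plate may overhang the lip by about 5 mm.
- bracket_seat (a point): Where the pad's centre is when it sits home, 38.5 mm above the table; x from ear to ear, y across, z up. Fixed. Dark iron brake bracket on a base plate 236 x 124 x 12 mm: two upright arms at the x ends, 60 mm high, 62 mm wide, inner faces 113 mm apart. Between them both long sides of the pad are free for fingers, down to 28 mm above the table. Either end of the pad may go in either slot.
- block_top (a point): Centre of the top of the bright setting block between the arms, 80 x 40 mm, top 30 mm above the table. The lining rests flat on it when home; the backing plate's upper side is then 47 mm above the table. Outside the arms stand round pin bosses, 74 mm high.
- slot_a (a point): Mouth of the slot in the arm towards the bracket's -x, level with the arm's top, 60 mm above the table. Slots open to the top and inwards, 24 mm wide in y; 136 mm from slot bottom to slot bottom in x. Bright flared lips around the mouth rise 9 mm above the arm and guide an ear about 5 mm off in y or 3 mm in x.
- slot_b (a point): The same for the arm towards +x. In each slot a spring leaf on the +y side presses on the ear and drags over the last 15 to 20 mm: with both, the pad needs about 5 to 15 N from above, so it does not drop home by itself; press on the middle of the backing plate until it stops on the block.
- ring_gauge: Bystander: plain steel ring, 56 mm across, 18 mm high, lying near a back corner of the stage. Origin at the centre of its underside.
- pin_clamp: Bystander: small dark block 34 x 22 x 20 mm with a thin white upright pin (64 mm high in all), standing near the stage's short side towards +x. Origin at the centre of its underside.
- rear_pad: Bystander: a smaller brake pad (94 mm over its ears, 42 mm wide, 13 mm high) lying on the table. Origin at the centre of its underside.
- calliper: Bystander: sliding calliper, about 200 mm long, flat on the table. Origin under its beam.
- setup_block: Bystander: steel block 75 x 50 x 25 mm with drilled holes. Origin at the centre of its underside.
- touch_probe: Bystander: black hand-held touch probe, about 190 mm long, 35 mm thick, lying on the table. Origin under its middle.
There are look-alikes about, which are no part of the job. What is shaped like the part that bears pad_mid but blue or yellow is not meant.

How it is judged:
By the outcome, as a careful person would: the job done as asked, in the order asked, and still so for the second after the job is handed in, with the robot touching nothing.
It also fails if it takes over 64 s, if anything falls off the work surface, if the arm or the gripper's body presses on something with over 40 N, if the wrist force passes 120 N, or if a joint passes its speed limit or range.

## Working session

There is one attempt and no reset: what is moved stays moved. The work goes in short steps, Python scripts to look and compute and a tool call to move; the robot and the scene stay as the last step left them, time stands still between calls to the robot, and variables do not carry over. Pictures are saved under pics/ and viewed, at most 10 in all, crops included, and the job is handed in when it is done.

Besides the shell and the picture viewer there is one more tool, called after ">>>" in YAML: its name, and indented under it one key for each argument. send_rows: Moves the arm, as the interface text tells. Its arguments: {"type":"object","properties":{"rows":{"type":"array"},"force":{"type":"number"}},"required":["rows"]}

```bash
mkdir -p pics; cat > h.py <<'E'
from station import *
import numpy as np, cv2
def snap(n):
    c=camera(n); np.savez('pics/%s.npz'%n,**c); return c
def load(n): return dict(np.load('pics/%s.npz'%n))
def px2w(c,u,v,z=None):
    K=c['camera_matrix'];R=cv2.Rodrigues(c['rvec'])[0];t=c['tvec'].ravel()
    o=-R.T@t; u=np.atleast_1d(u).astype(float);v=np.atleast_1d(v).astype(float)
    d=np.stack([(u-K[0,2])/K[0,0],(v-K[1,2])/K[1,1],np.ones_like(u)],1)
    if z is None: s=c['z_map'][v.astype(int),u.astype(int)]
    else: s=(z-o[2])/(d@R)[:,2]
    return o+(d@R)*s[:,None]
E
python3 - <<'E'
from h import *
t=snap('top');s=snap('scene')
cv2.imwrite('pics/top.png',cv2.resize(t['frame'][...,::-1],(800,600),interpolation=cv2.INTER_CUBIC))
cv2.imwrite('pics/scene.png',cv2.resize(s['frame'][...,::-1],(800,600),interpolation=cv2.INTER_CUBIC))
print(get_obs()); print(t['camera_matrix'],t['rvec'],t['tvec'])
E
```

```text
{'time_s': 0.1, 'qpos': array([ 1.12740773e+00,  3.00396158e-01,  1.52149240e+00,  4.33078096e-06,
        1.32067388e+00, -6.65856801e-02]), 'joint_vel': array([-0.00019604, -0.00175466, -0.00127546,  0.00079534,  0.00171848,
       -0.00184597]), 'tau': array([ 1.66052650e-03, -5.32642329e+01, -3.53283691e+01,  7.10249855e-02,
        2.34128174e-02, -6.32627894e-05]), 'ee_pos': array([0.20227307, 0.51122046, 0.20496494]), 'eef_rot': array([-3.14062529e+00, -6.87122934e-05,  2.76478863e+00]), 'force': array([-0.11237181, -0.19912176, -0.25118785]), 'moment': array([0.05967411, 0.0026199 , 0.04375627]), 'grip_force': 0.0, 'grip_width': 0.09372565314546939}
[[396.39132215   0.         256.61029546]
 [  0.         396.39132215 190.02327309]
 [  0.           0.           1.        ]] [ 2.14218911 -2.19437752  0.09972041] [0.02535468 0.56198231 1.21795008]
```

View pics/top.png

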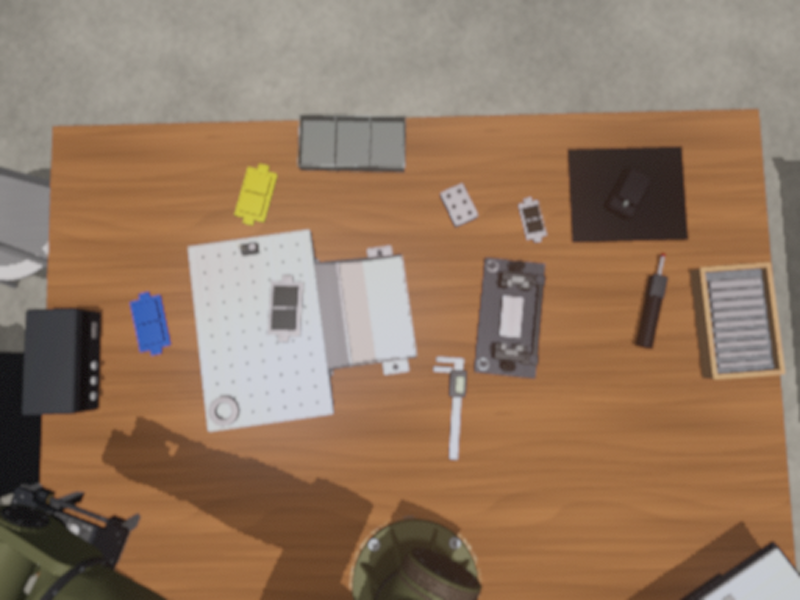

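View pics/scene.png

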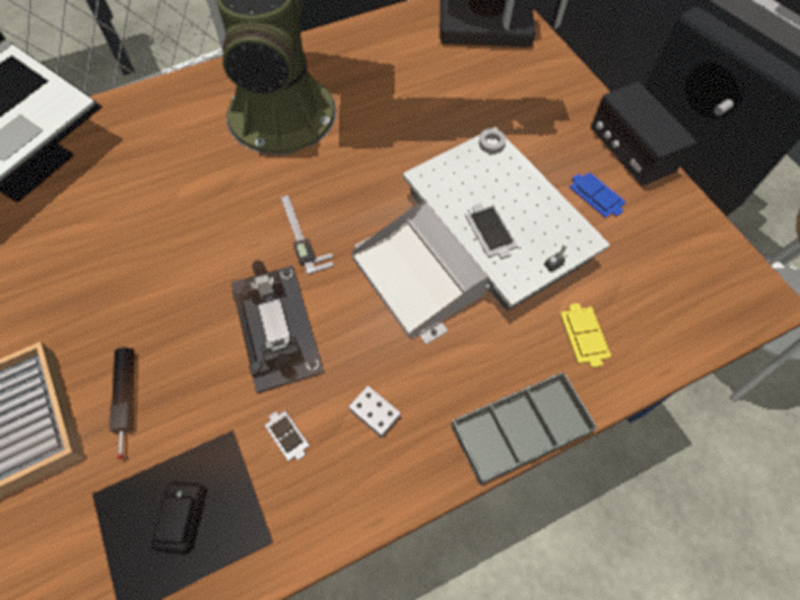

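Candidates in the 800 px top view are the dark-lined pad on the stage (285,307), the blue pad (150,322), the yellow pad (257,193) and the small rear pad (532,218). I choose the one on the stage. Next is a close crop plus measurements.

```bash
python3 - <<'E'
from h import *
c=load('top'); f=c['frame']
cr=f[145:280,115:355]; cv2.imwrite('pics/crop1.png',cv2.resize(cr[...,::-1],None,fx=3.3,fy=3.3,interpolation=cv2.INTER_CUBIC))
k=.64
for n,(u,v) in dict(pad=(285,307),stage=(240,330),catch=(385,310),ramp=(330,315),white=(358,312),block=(511,316),base=(490,345),table=(430,300),armu=(515,283),armd=(513,350),ring=(224,396)).items():
    print(n,px2w(c,u*k,v*k).round(4))
E
```

```text
pad [[0.5429 0.2346 0.0832]]
stage [[0.5015 0.3244 0.0707]]
catch [[0.5383 0.0451 0.008 ]]
ramp [[0.5278 0.1522 0.0512]]
white [[0.5348 0.0994 0.0189]]
block [[ 0.5183 -0.2067  0.0327]]
base [[ 0.4621 -0.1661  0.0077]]
table [[ 0.557  -0.0474  0.0036]]
armu [[ 0.5839 -0.2167  0.0364]]
armd [[ 0.4509 -0.2106  0.0168]]
ring [[0.3758 0.3554 0.0688]]
```

View pics/crop1.png

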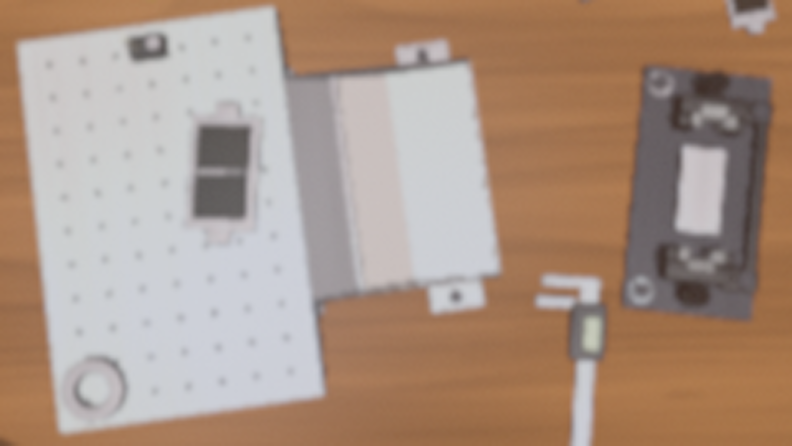

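The crop shows the lining-up pad with its lining centre at about (221,172), the stage corners at (18,42), (275,8), (323,396) and (60,432), and the setting block at about (701,190).

```bash
python3 - <<'E'
from h import *
c=load('top')
def w(p,z): p=np.array(p,float); return px2w(c,115+p[:,0]/3.3-.35,145+p[:,1]/3.3-.35,z)[:,:2]
def rect(n,p,z):
    q=w(p,z); m=q.mean(0); d1=(q[0]-q[3]+q[1]-q[2])/2; d2=(q[0]-q[1]+q[3]-q[2])/2
    print(n,m.round(4),'size',np.linalg.norm(d1).round(4),np.linalg.norm(d2).round(4),'yaw',np.arctan2(d1[1],d1[0]).round(4),np.arctan2(-d2[0],d2[1]).round(4))
rect('stage',[(18,42),(275,8),(323,396),(60,432)],.07)
rect('lining',[(200,124),(251,127),(242,220),(192,218)],.087)
rect('block',[(683,146),(726,148),(720,234),(677,232)],.03)
rect('base',[(645,66),(771,78),(750,320),(622,305)],.012)
print('edge',w([(290,75),(316,300)],.07)); print('catch outer',w([(470,62),(499,272)],.018))
# lining by threshold
f=c['frame'].astype(int).sum(2); m=np.zeros(f.shape,np.uint8); m[178:216,170:195]=(f[178:216,170:195]<330)
p=np.argwhere(m)[:,::-1].astype(np.float32); r=cv2.minAreaRect(p); print(r, px2w(c,r[0][0],r[0][1],.087)); b=cv2.boxPoints(r); print(px2w(c,b[:,0],b[:,1],.087).round(4))
E
```

```text
stage [0.5034 0.2877] size 0.3598 0.2401 yaw 0.1137 0.1099
lining [0.5417 0.236 ] size 0.0852 0.0459 yaw -0.0959 -0.0739
block [ 0.5187 -0.2077] size 0.0818 0.0407 yaw -0.1104 -0.0709
base [ 0.5186 -0.2065] size 0.2326 0.1222 yaw -0.1316 -0.1304
edge [[0.63178585 0.17512995]
 [0.42427766 0.15360248]]
catch outer [[ 0.64845359  0.00837052]
 [ 0.44590198 -0.01437786]]
((181.6659698486328, 196.5110626220703), (14.301586151123047, 25.942411422729492), 3.814074993133545) [[0.54257583 0.23608127 0.087     ]]
[[0.5059 0.2602 0.087 ]
 [0.5834 0.2547 0.087 ]
 [0.5795 0.2119 0.087 ]
 [0.502  0.2176 0.087 ]]
```

```bash
cat >> h.py <<'E'
E0=np.array([.5275,.1697]); A=.112; ex=np.array([np.cos(A),np.sin(A)]); out=np.array([np.sin(A),-np.cos(A)])
def chute(along,o): return E0+along*ex+o*out
def delta(p,z,yaw=None):
    o=get_obs(); a=o['eef_rot'][2]; d=np.array(p)-o['ee_pos'][:2]
    print('t',o['time_s'],'pos',o['ee_pos'].round(4),'rpy',o['eef_rot'].round(4),'F',o['force'].round(1),'w',round(o['grip_width'],4))
    if yaw is not None: print('roll deg',np.degrees((a-yaw+np.pi)%(2*np.pi)-np.pi).round(2))
    print('dx %.1f dy %.1f dz %.1f'%(1e3*d@[np.cos(a),np.sin(a)],1e3*d@[np.sin(a),-np.cos(a)],1e3*(o['ee_pos'][2]-z)))
E
```

>>> send_rows:
  rows:
    - {"roll": 6.9, "jaw": -0.28}
    - {"roll": 6.9, "jaw": -0.28}
    - {"roll": 6.9, "jaw": -0.28}
    - {"roll": 6.9, "jaw": -0.28}
    - {"roll": 6.9, "jaw": -0.28}
    - {"roll": 6.9, "jaw": -0.28}
    - {"roll": 6.9, "jaw": -0.28}
    - {"roll": 6.9, "jaw": -0.28}
    - {"roll": 6.8, "jaw": -0.28}
    - {"jaw": -0.28}

```text
invalid input at $.rows[0]: expected keys dx, dy, dz, roll, jaw
```

```bash
python3 -c "
from h import *
delta(chute(.022,-.124),.11,1.683)"
```

```text
t 0.1 pos [0.2023 0.5112 0.205 ] rpy [-3.1406e+00 -1.0000e-04  2.7648e+00] F [-0.1 -0.2 -0.3] w 0.0937
roll deg 61.98
dx -389.3 dy -78.1 dz 95.0
```

>>> send_rows:
  rows:
    - {"dx": 0, "dy": 0, "dz": 0, "roll": 6.9, "jaw": -0.28}
    - {"dx": 0, "dy": 0, "dz": 0, "roll": 6.9, "jaw": -0.28}
    - {"dx": 0, "dy": 0, "dz": 0, "roll": 6.9, "jaw": -0.28}
    - {"dx": 0, "dy": 0, "dz": 0, "roll": 6.9, "jaw": -0.28}
    - {"dx": 0, "dy": 0, "dz": 0, "roll": 6.9, "jaw": -0.28}
    - {"dx": 0, "dy": 0, "dz": 0, "roll": 6.9, "jaw": -0.28}
    - {"dx": 0, "dy": 0, "dz": 0, "roll": 6.9, "jaw": -0.28}
    - {"dx": 0, "dy": 0, "dz": 0, "roll": 6.9, "jaw": -0.28}
    - {"dx": 0, "dy": 0, "dz": 0, "roll": 6.8, "jaw": -0.28}
    - {"dx": 0, "dy": 0, "dz": 0, "roll": 0, "jaw": -0.28}

```text
time_s: 0.93
ee_pos: [0.2023, 0.5113, 0.2052]
eef_rot: [-3.141, 0.001, 1.677]
force: [0.1, 0.5, -0.0]
grip_width: 0.0602
grip_force: 0.0
```

```bash
python3 -c "
from h import *
delta(chute(.022,-.124),.11,1.683)"
```

```text
t 0.9333 pos [0.2023 0.5113 0.2052] rpy [-3.1413e+00  5.0000e-04  1.6769e+00] F [ 0.1  0.5 -0. ] w 0.0602
roll deg -0.35
dx -250.0 dy 308.4 dz 95.2
```

>>> send_rows:
  rows:
    - {"dx": -24, "dy": 30, "dz": 0, "roll": 0, "jaw": -0.28}
    - {"dx": -24, "dy": 30, "dz": 0, "roll": 0, "jaw": -0.28}
    - {"dx": -24, "dy": 30, "dz": 0, "roll": 0, "jaw": -0.28}
    - {"dx": -24, "dy": 30, "dz": 0, "roll": 0, "jaw": -0.28}
    - {"dx": -24, "dy": 30, "dz": 0, "roll": 0, "jaw": -0.28}
    - {"dx": -24, "dy": 30, "dz": 0, "roll": 0, "jaw": -0.28}
    - {"dx": -24, "dy": 30, "dz": 0, "roll": 0, "jaw": -0.28}
    - {"dx": -24, "dy": 30, "dz": 0, "roll": 0, "jaw": -0.28}
    - {"dx": -24, "dy": 30, "dz": 24, "roll": 0, "jaw": -0.28}
    - {"dx": -24, "dy": 30, "dz": 24, "roll": 0, "jaw": -0.28}
    - {"dx": 0, "dy": 0, "dz": 24, "roll": 0, "jaw": -0.28}
    - {"dx": 0, "dy": 0, "dz": 23, "roll": 0, "jaw": -0.28}

```text
time_s: 1.93
ee_pos: [0.5232, 0.3081, 0.1125]
eef_rot: [-3.141, 0.0, 1.685]
force: [-0.1, 0.9, 0.0]
grip_width: 0.0599
grip_force: 0.0
```

```bash
python3 -c "
from h import *
delta(chute(.022,-.124),.072,1.683)"
```

```text
t 1.9333 pos [0.5232 0.3081 0.1125] rpy [-3.1409e+00  3.0000e-04  1.6847e+00] F [-0.1  0.9  0. ] w 0.0599
roll deg 0.1
dx -14.0 dy 10.8 dz 40.5
```

>>> send_rows:
  rows:
    - {"dx": -5, "dy": 10, "dz": 15, "roll": 0, "jaw": -0.28}
    - {"dx": -5, "dy": 0, "dz": 15, "roll": 0, "jaw": -0.28}
    - {"dx": 0, "dy": 0, "dz": 6, "roll": 0, "jaw": -0.28}
    - {"dx": 0, "dy": 0, "dz": 0, "roll": 0, "jaw": -0.28}
    - {"dx": 0, "dy": 0, "dz": 0, "roll": 0, "jaw": -0.28}

```text
time_s: 2.35
ee_pos: [0.5331, 0.3012, 0.0787]
eef_rot: [3.142, -0.0, 1.685]
force: [0.1, 1.1, 0.2]
grip_width: 0.0601
grip_force: 0.0
```

```bash
python3 - <<'E'
from h import *
delta(chute(.022,-.034),.072,1.683)
t=snap('wrist'); cv2.imwrite('pics/w1.png',cv2.resize(t['frame'][...,::-1],(800,600)))
E
```

```text
t 2.35 pos [0.5331 0.3012 0.0787] rpy [ 3.1416e+00 -1.0000e-04  1.6846e+00] F [0.1 1.1 0.2] w 0.0601
roll deg 0.09
dx -96.0 dy 1.6 dz 6.7
```

View pics/w1.png

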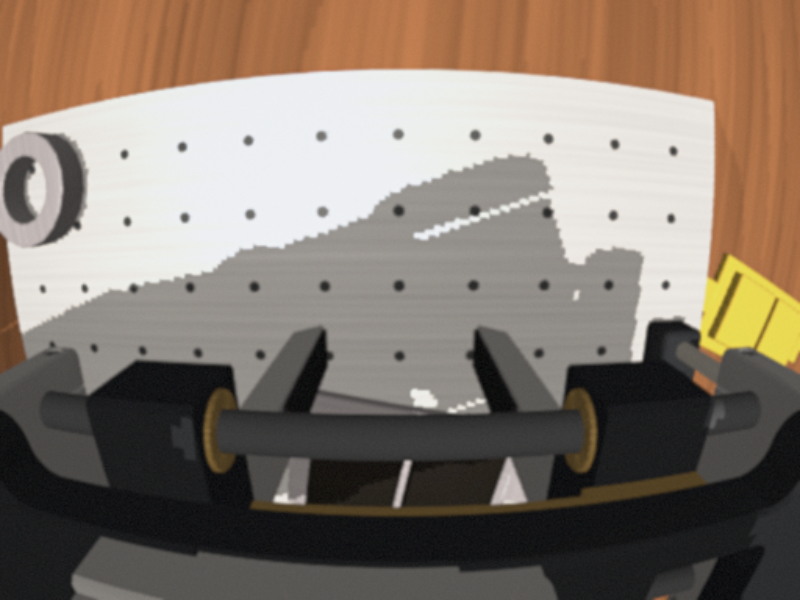

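The wrist view shows both finger tips, around (310,380) and (490,380), behind the pad's back edge. The pin clamp at (670,345) is clear.

>>> send_rows:
  rows:
    - {"dx": 0, "dy": 0, "dz": 5, "roll": 0, "jaw": -0.28}
    - {"dx": -4, "dy": 0, "dz": 1, "roll": 0, "jaw": -0.28}
    - {"dx": -4, "dy": 0, "dz": 0, "roll": 0, "jaw": -0.28}
    - {"dx": -4, "dy": 0, "dz": 0, "roll": 0, "jaw": -0.28}
    - {"dx": -4, "dy": 0, "dz": 0, "roll": 0, "jaw": -0.28}
    - {"dx": -4, "dy": 0, "dz": 0, "roll": 0, "jaw": -0.28}
    - {"dx": -4, "dy": 0, "dz": 0, "roll": 0, "jaw": -0.28}
    - {"dx": -4, "dy": 0, "dz": 0, "roll": 0, "jaw": -0.28}
    - {"dx": -4, "dy": 0, "dz": 0, "roll": 0, "jaw": -0.28}
    - {"dx": -4, "dy": 0, "dz": 0, "roll": 0, "jaw": -0.28}
    - {"dx": -4, "dy": 0, "dz": 0, "roll": 0, "jaw": -0.28}
    - {"dx": -4, "dy": 0, "dz": 0, "roll": 0, "jaw": -0.28}

```text
time_s: 3.4
ee_pos: [0.5381, 0.2568, 0.0723]
eef_rot: [3.141, -0.0, 1.683]
force: [-0.5, 0.9, -0.3]
grip_width: 0.06
grip_force: 0.5
```

```bash
python3 - <<'E'
from h import *
delta(chute(.022,-.034),.072,1.683)
E
```

```text
t 3.4 pos [0.5381 0.2568 0.0723] rpy [ 3.1415e+00 -1.0000e-04  1.6827e+00] F [-0.5  0.9 -0.3] w 0.06
roll deg -0.01
dx -51.4 dy 1.7 dz 0.3
```

>>> send_rows:
  rows:
    - {"dx": -4, "dy": 0, "dz": 0, "roll": 0, "jaw": -0.28}
    - {"dx": -4, "dy": 0, "dz": 0, "roll": 0, "jaw": -0.28}
    - {"dx": -4, "dy": 0, "dz": 0, "roll": 0, "jaw": -0.28}
    - {"dx": -4, "dy": 0, "dz": 0, "roll": 0, "jaw": -0.28}
    - {"dx": -4, "dy": 0, "dz": 0, "roll": 0, "jaw": -0.28}
    - {"dx": -4, "dy": 0, "dz": 0, "roll": 0, "jaw": -0.28}
    - {"dx": -4, "dy": 0, "dz": 0, "roll": 0, "jaw": -0.28}
    - {"dx": -4, "dy": 0, "dz": 0, "roll": 0, "jaw": -0.28}
    - {"dx": -4, "dy": 0, "dz": 0, "roll": 0, "jaw": -0.28}
    - {"dx": -4, "dy": 0, "dz": 0, "roll": 0, "jaw": -0.28}

```text
time_s: 4.23
ee_pos: [0.5425, 0.217, 0.0723]
eef_rot: [-3.142, 0.0, 1.683]
force: [0.3, 0.9, 0.4]
grip_width: 0.06
grip_force: 0.5
```

```bash
python3 - <<'E'
from h import *
delta(chute(.022,-.034),.072,1.683)
s=snap('scene'); cv2.imwrite('pics/s1.png',cv2.resize(s['frame'][70:230,210:410][...,::-1],None,fx=3.5,fy=3.5,interpolation=cv2.INTER_CUBIC))
E
```

```text
t 4.2333 pos [0.5425 0.217  0.0723] rpy [-3.1416  0.      1.6827] F [0.3 0.9 0.4] w 0.06
roll deg -0.02
dx -11.3 dy 1.8 dz 0.3
```

View pics/s1.png

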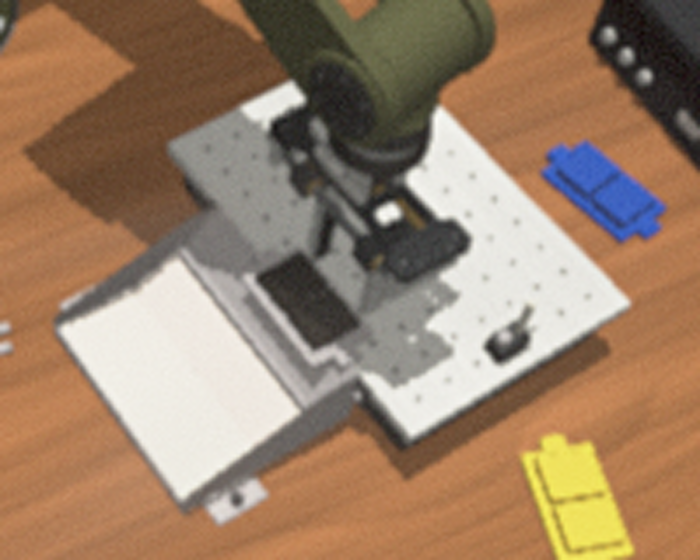

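The pad (lining at about (305,300)) is now square to the chute and overhangs the edge. I'll continue slowly.

>>> send_rows:
  rows:
    - {"dx": -4, "dy": 0, "dz": 0, "roll": 0, "jaw": -0.28}
    - {"dx": -4, "dy": 0, "dz": 0, "roll": 0, "jaw": -0.28}
    - {"dx": -4, "dy": 0, "dz": 0, "roll": 0, "jaw": -0.28}
    - {"dx": -3, "dy": 0, "dz": 0, "roll": 0, "jaw": -0.28}
    - {"dx": -3, "dy": 0, "dz": 0, "roll": 0, "jaw": -0.28}
    - {"dx": -3, "dy": 0, "dz": 0, "roll": 0, "jaw": -0.28}
    - {"dx": 0, "dy": 0, "dz": 0, "roll": 0, "jaw": -0.28}
    - {"dx": 0, "dy": 0, "dz": 0, "roll": 0, "jaw": -0.28}
    - {"dx": 0, "dy": 0, "dz": 0, "roll": 0, "jaw": -0.28}
    - {"dx": 0, "dy": 0, "dz": 0, "roll": 0, "jaw": -0.28}

```text
time_s: 5.12
ee_pos: [0.5448, 0.1967, 0.0723]
eef_rot: [3.142, -0.0, 1.683]
force: [-0.2, 0.7, -0.7]
grip_width: 0.0603
grip_force: 0.0
```

```bash
cat >> h.py <<'E'
def dark(lo_o,hi_o,lo_z=.0,thr=None,cam='scene'):
    "points from depth inside the chute region -> (along,out,z), rgb"
    c=snap(cam); v,u=np.mgrid[0:384,0:512]; P=px2w(c,u.ravel(),v.ravel()); r=P[:,:2]-E0
    a,o=r@ex,r@out; f=c['frame'].reshape(-1,3).astype(int)
    k=(c['z_map'].ravel()>0)&(abs(a)<.103)&(o>lo_o)&(o<hi_o)&(P[:,2]>lo_z)&(P[:,2]<.12)
    return np.c_[a,o,P[:,2]][k],f[k],np.c_[u.ravel(),v.ravel()][k],c
E
python3 - <<'E'
from h import *
delta(chute(.022,-.024),.072,1.683)
q,f,_,c=dark(-.05,.17)
b=f.sum(1)
k=(b<200)
print('dark', k.sum(), q[k].mean(0).round(4)); 
for o in np.arange(-.03,.08,.01):
    s=(abs(q[:,1]-o)<.005)&(abs(q[:,0]-.02)<.03); print(o.round(3),s.sum(),np.median(q[s,2]).round(4) if s.any() else '',np.median(b[s]))
E
```

```text
t 5.1167 pos [0.5448 0.1967 0.0723] rpy [ 3.1415 -0.      1.6829] F [-0.2  0.7 -0.7] w 0.0603
roll deg -0.01
dx -0.9 dy 1.8 dz 0.3
dark 396 [0.0222 0.0161 0.0748]
-0.03 40 0.0714 424.0
-0.02 34 0.072 422.0
-0.01 54 0.0843 348.0
0.0 45 0.0851 236.0
0.01 76 0.0818 146.0
0.02 84 0.0724 160.0
0.03 90 0.0627 182.5
0.04 112 0.0438 469.0
0.05 59 0.0308 699.0
0.06 67 0.0264 695.0
0.07 66 0.022 696.0
```

The pad tipped and leans at the rail: it slopes about 45°, with its back edge at about z 0.085 near 0 out. Next I'll push in an arc about the rail's foot.

>>> send_rows:
  rows:
    - {"dx": -4, "dy": 0, "dz": 0.5, "roll": 0, "jaw": -0.28}
    - {"dx": -4, "dy": 0, "dz": 0.5, "roll": 0, "jaw": -0.28}
    - {"dx": -3, "dy": 0, "dz": 0, "roll": 0, "jaw": -0.28}
    - {"dx": -3, "dy": 0, "dz": 0, "roll": 0, "jaw": -0.28}
    - {"dx": -2.5, "dy": 0, "dz": -1, "roll": 0, "jaw": -0.28}
    - {"dx": -2.2, "dy": 0, "dz": -1.3, "roll": 0, "jaw": -0.28}
    - {"dx": -3.7, "dy": 0, "dz": -3.4, "roll": 0, "jaw": -0.28}
    - {"dx": -3.9, "dy": 0, "dz": -3, "roll": 0, "jaw": -0.28}
    - {"dx": -4.2, "dy": 0, "dz": -2.7, "roll": 0, "jaw": -0.28}
    - {"dx": 0, "dy": 0, "dz": 0, "roll": 0, "jaw": -0.28}

```text
time_s: 6.0
ee_pos: [0.5487, 0.1654, 0.0834]
eef_rot: [3.141, 0.0, 1.682]
force: [0.4, 0.3, -0.5]
grip_width: 0.0602
grip_force: 0.1
```

```bash
cat > prof.py <<'E'
from h import *
delta(chute(.022,.0055),.0824,1.683)
q,f,_,c=dark(-.05,.17)
b=f.sum(1)
for o in np.arange(-.02,.16,.01):
    s=(abs(q[:,1]-o)<.005)&(abs(q[:,0]-.02)<.02); print(o.round(3),s.sum(),np.median(q[s,2]).round(4) if s.any() else '',np.median(b[s]) if s.any() else '')
E
python3 prof.py
python3 -c "
from h import *
s=load('scene'); cv2.imwrite('pics/s2.png',cv2.resize(s['frame'][70:230,210:410][...,::-1],None,fx=3.5,fy=3.5,interpolation=cv2.INTER_CUBIC))"
```

```text
t 6.0 pos [0.5487 0.1654 0.0834] rpy [3.1407e+00 2.0000e-04 1.6820e+00] F [ 0.4  0.3 -0.5] w 0.0602
roll deg -0.06
dx 1.2 dy 1.4 dz 1.0
-0.02 4 0.0717 342.5
-0.01 26 0.0717 425.0
0.0 20 0.0701 372.0
0.01 0  
0.02 51 0.101 334.0
0.03 48 0.097 157.5
0.04 130 0.065 163.5
0.05 42 0.0307 523.5
0.06 44 0.0263 697.0
0.07 43 0.0214 694.0
0.08 42 0.0161 693.0
0.09 36 0.0135 697.5
0.1 38 0.0136 702.0
0.11 38 0.0144 702.0
0.12 38 0.0134 701.5
0.13 38 0.0134 702.0
0.14 39 0.013 702.0
0.15 39 0.0136 702.0
```

View pics/s2.png

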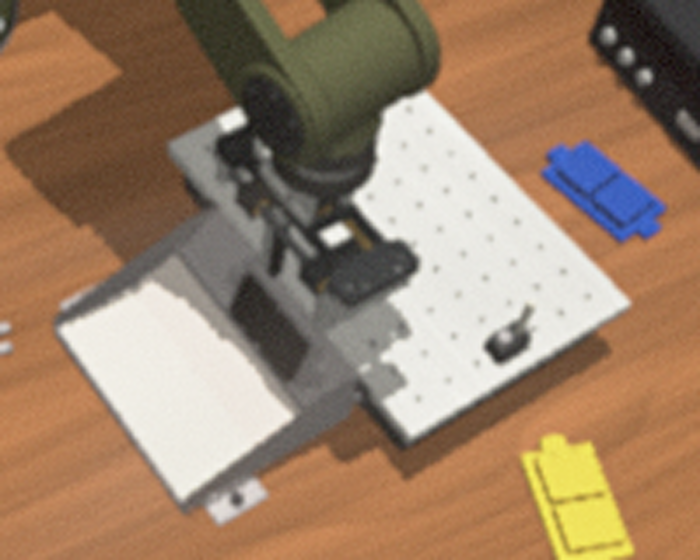

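The pad is tilted up steeply against the rail (lining at about (270,325)) and tracks the fingers. I'll continue the arc.

>>> send_rows:
  rows:
    - {"dx": -4, "dy": 0, "dz": -2, "roll": 0, "jaw": -0.28}
    - {"dx": -4.5, "dy": 0, "dz": -1.8, "roll": 0, "jaw": -0.28}
    - {"dx": -4.5, "dy": 0, "dz": -1.4, "roll": 0, "jaw": -0.28}
    - {"dx": -4.5, "dy": 0, "dz": -1, "roll": 0, "jaw": -0.28}
    - {"dx": -4.5, "dy": 0, "dz": -0.6, "roll": 0, "jaw": -0.28}
    - {"dx": -4.5, "dy": 0, "dz": 0, "roll": 0, "jaw": -0.28}
    - {"dx": -4, "dy": 0, "dz": 0, "roll": 0, "jaw": -0.28}
    - {"dx": 0, "dy": 0, "dz": 0, "roll": 0, "jaw": -0.28}
    - {"dx": 0, "dy": 0, "dz": 0, "roll": 0, "jaw": -0.28}
    - {"dx": 0, "dy": 0, "dz": 0, "roll": 0, "jaw": -0.28}
    - {"dx": 0, "dy": 0, "dz": 0, "roll": 0, "jaw": -0.28}

```text
time_s: 6.97
ee_pos: [0.5516, 0.1361, 0.0894]
eef_rot: [-3.141, -0.0, 1.683]
force: [0.1, -0.8, -0.8]
grip_width: 0.06
grip_force: 0.0
```

```bash
python3 prof.py
```

```text
t 6.9667 pos [0.5516 0.1361 0.0894] rpy [-3.1415 -0.      1.6829] F [ 0.1 -0.8 -0.8] w 0.06
roll deg -0.01
dx 30.6 dy 1.8 dz 7.0
-0.02 0  
-0.01 0  
0.0 0  
0.01 16 0.0579 347.5
0.02 36 0.0492 353.5
0.03 44 0.0415 353.5
0.04 52 0.0405 351.5
0.05 41 0.0301 446.0
0.06 43 0.0264 447.0
0.07 43 0.0222 445.0
0.08 43 0.0171 679.0
0.09 40 0.0139 694.5
0.1 22 0.0136 694.0
0.11 35 0.03 616.0
0.12 36 0.0304 608.5
0.13 39 0.0304 613.0
0.14 39 0.031 609.0
0.15 39 0.0314 610.0
```

It toppled and now lies flat at z ≈ 0.030, beyond 105 mm out. I'll lift, turn, and measure it.

>>> send_rows:
  rows:
    - {"dx": 0, "dy": 0, "dz": -20, "roll": 7.1, "jaw": -0.5}
    - {"dx": 0, "dy": 0, "dz": -20, "roll": 7.1, "jaw": -0.5}
    - {"dx": 0, "dy": 0, "dz": -20, "roll": 7.1, "jaw": -0.6}
    - {"dx": 0, "dy": 0, "dz": -20, "roll": 7.1, "jaw": -0.6}
    - {"dx": 0, "dy": 0, "dz": 0, "roll": 7.1, "jaw": -0.6}
    - {"dx": 0, "dy": 0, "dz": 0, "roll": 7.1, "jaw": -0.6}
    - {"dx": 0, "dy": 0, "dz": 0, "roll": 7.1, "jaw": -0.6}
    - {"dx": 0, "dy": 0, "dz": 0, "roll": 7.1, "jaw": -0.6}
    - {"dx": 0, "dy": 0, "dz": 0, "roll": 7.1, "jaw": -0.6}
    - {"dx": 0, "dy": 0, "dz": 0, "roll": 7.1, "jaw": -0.6}
    - {"dx": 0, "dy": 0, "dz": 0, "roll": 7.1, "jaw": -0.6}
    - {"dx": 0, "dy": 0, "dz": 0, "roll": 7.1, "jaw": -0.6}

```text
time_s: 8.02
ee_pos: [0.5516, 0.1361, 0.1695]
eef_rot: [-3.142, 0.0, 0.19]
force: [0.1, 0.0, -0.8]
grip_width: 0.0752
grip_force: 0.0
```

```bash
python3 - <<'E'
from h import *
for cam in ('scene','top'):
    q,f,uv,c=dark(.085,.2,.025,cam=cam)
    k=(q[:,2]<.038); q=q[k]
    print(cam,len(q),q.min(0).round(4),q.max(0).round(4),np.median(q,0).round(4))
    p=q[:,:2].astype(np.float32)*1000; b=p[(p[:,0]>-200)]
    print(cv2.minAreaRect(b))
    x0,y0=uv.min(0)-15; x1,y1=uv.max(0)+15
    cv2.imwrite(f'pics/c_{cam}.png',cv2.resize(c['frame'][y0:y1,x0:x1][...,::-1],(400,400*(y1-y0)//(x1-x0)),interpolation=cv2.INTER_CUBIC)); print(x0,y0,x1,y1)
a=cv2.imread('pics/c_scene.png');b=cv2.imread('pics/c_top.png');h=max(len(a),len(b))
cv2.imwrite('pics/c1.png',np.hstack([cv2.copyMakeBorder(i,0,h-len(i),0,0,cv2.BORDER_CONSTANT) for i in (a,b)]))
delta(chute(.022,.13),.13,.112)
E
```

```text
scene 779 [-0.103   0.0858  0.0253] [0.1029 0.1705 0.0378] [0.0289 0.1386 0.0305]
((0.061737060546875, 129.34043884277344), (84.08658599853516, 206.98260498046875), 89.14598846435547)
214 145 302 227
top 643 [-0.0407  0.1097  0.025 ] [0.1025 0.1733 0.0379] [0.0196 0.1439 0.029 ]
((30.856285095214844, 141.3221435546875), (63.49488830566406, 143.04393005371094), 89.75006866455078)
215 148 277 224
t 8.1167 pos [0.5516 0.1361 0.1695] rpy [3.1416 0.     0.1934] F [ 0.3  0.7 -0.3] w 0.0751
roll deg 4.66
dx -5.9 dy 93.7 dz 39.5
```

View pics/c1.png

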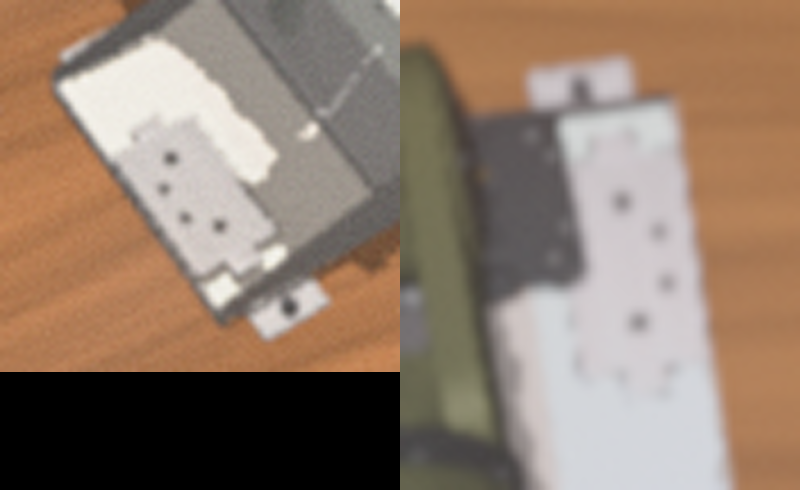

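The pad lies lining down in the catch: plate about (195,195) in the scene crop and (637,262) in the top crop, square to the chute and against the outer lip. Centre is along 0.023, out 0.1415.

>>> send_rows:
  rows:
    - {"dx": 0, "dy": 0, "dz": 0, "roll": 4.6, "jaw": -0.65}
    - {"dx": 0, "dy": 25, "dz": 0, "roll": 0, "jaw": -0.65}
    - {"dx": 0, "dy": 25, "dz": 0, "roll": 0, "jaw": -0.65}
    - {"dx": 0, "dy": 25, "dz": 0, "roll": 0, "jaw": -0.65}
    - {"dx": 0, "dy": 25, "dz": 10, "roll": 0, "jaw": -0.65}
    - {"dx": 0, "dy": 0, "dz": 20, "roll": 0, "jaw": -0.65}
    - {"dx": 0, "dy": 0, "dz": 20, "roll": 0, "jaw": -0.65}
    - {"dx": 0, "dy": 0, "dz": 20, "roll": 0, "jaw": -0.65}
    - {"dx": 0, "dy": 0, "dz": 0, "roll": 0, "jaw": -0.65}
    - {"dx": 0, "dy": 0, "dz": 0, "roll": 0, "jaw": -0.65}

```text
time_s: 8.95
ee_pos: [0.5629, 0.0367, 0.0993]
eef_rot: [-3.141, 0.002, 0.119]
force: [0.1, -0.0, 0.5]
grip_width: 0.0775
grip_force: 0.0
```

```bash
python3 - <<'E'
from h import *
delta(chute(.023,.1415),.0205,.112)
c=snap('scene'); w=snap('wrist')
a=cv2.resize(c['frame'][130:240,190:320][...,::-1],(400,338),interpolation=cv2.INTER_CUBIC)
b=cv2.resize(w['frame'][...,::-1],(400,300))
cv2.imwrite('pics/c2.png',np.hstack([a,cv2.copyMakeBorder(b,0,38,0,0,cv2.BORDER_CONSTANT)]))
E
```

```text
t 8.95 pos [0.5629 0.0367 0.0993] rpy [-3.1414e+00  1.5000e-03  1.1860e-01] F [ 0.1 -0.   0.5] w 0.0775
roll deg 0.38
dx 2.6 dy 5.4 dz 78.8
```

View pics/c2.png

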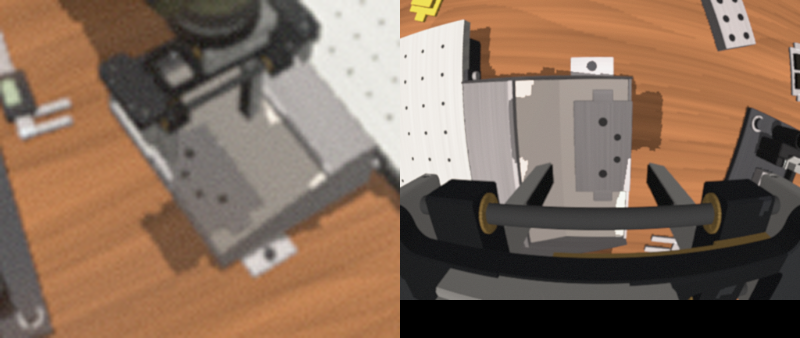

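```bash
cat >> h.py <<'E'
def wpx(c,u,v,z):
    K=c['camera_matrix'];R=cv2.Rodrigues(c['rvec'])[0];o=-R.T@c['tvec'].ravel()
    x=(u-K[0,2])/K[0,0];y=(v-K[1,2])/K[1,1];r=np.hypot(x,y); d=R.T@np.array([np.sin(r)*x/r,np.sin(r)*y/r,np.cos(r)])
    return (o+d*(z-o[2])/d[2])[:2]
E
python3 - <<'E'
from h import *
w=load('wrist')
for n,(u,v) in dict(earT=(603,91),earB=(603,199),TL=(574,101),TR=(631,101),BL=(577,191),BR=(629,191)).items():
    p=wpx(w,(u-400)*1.28,v*1.28,.029)-E0; print(n,(p@ex).round(4),(p@out).round(4))
E
```

```text
earT 0.0885 0.1394
earB -0.0361 0.1406
TL 0.0778 0.1084
TR 0.0782 0.1696
BL -0.026 0.11
BR -0.0257 0.1711
```

>>> send_rows:
  rows:
    - {"dx": 4.5, "dy": 4.5, "dz": 10, "roll": 0.4, "jaw": -0.65}
    - {"dx": 0, "dy": 0, "dz": 20, "roll": 0, "jaw": -0.65}
    - {"dx": 0, "dy": 0, "dz": 20, "roll": 0, "jaw": -0.65}
    - {"dx": 0, "dy": 0, "dz": 14, "roll": 0, "jaw": -0.65}
    - {"dx": 0, "dy": 0, "dz": 8, "roll": 0, "jaw": -0.65}
    - {"dx": 0, "dy": 0, "dz": 2, "roll": 0, "jaw": -0.65}
    - {"dx": 0, "dy": 0, "dz": 0, "roll": 0, "jaw": -0.65}
    - {"dx": 0, "dy": 0, "dz": 0, "roll": 0, "jaw": -0.65}

```text
time_s: 9.72
ee_pos: [0.5688, 0.0326, 0.0264]
eef_rot: [3.141, -0.001, 0.109]
force: [-0.7, -0.7, 0.1]
grip_width: 0.0774
grip_force: 0.0
```

```bash
python3 -c "
from h import *
delta(chute(.025,.1405),.0205,.112)"
```

```text
t 9.7167 pos [0.5688 0.0326 0.0264] rpy [ 3.1414e+00 -1.4000e-03  1.0860e-01] F [-0.7 -0.7  0.1] w 0.0774
roll deg -0.2
dx -0.7 dy -0.4 dz 5.9
```

>>> send_rows:
  rows:
    - {"dx": -0.7, "dy": -0.4, "dz": 5.5, "roll": 0, "jaw": -0.65}
    - {"dx": 0, "dy": 0, "dz": 0, "roll": 0, "jaw": -0.5}
    - {"dx": 0, "dy": 0, "dz": 0, "roll": 0, "jaw": -0.4}
    - {"dx": 0, "dy": 0, "dz": 0, "roll": 0, "jaw": -0.2}
    - {"dx": 0, "dy": 0, "dz": 0, "roll": 0, "jaw": 0}
    - {"dx": 0, "dy": 0, "dz": 0, "roll": 0, "jaw": 0}
    - {"dx": 0, "dy": 0, "dz": 0, "roll": 0, "jaw": 0}
  force: 35

```text
time_s: 10.3
ee_pos: [0.5675, 0.033, 0.0202]
eef_rot: [-3.142, -0.0, 0.108]
force: [-0.3, 0.6, 2.5]
grip_width: 0.0635
grip_force: 35.0
```

>>> send_rows:
  rows:
    - {"dx": 0, "dy": 0, "dz": -5, "roll": 0, "jaw": 0}
    - {"dx": 0, "dy": 0, "dz": -10, "roll": 0, "jaw": 0}
    - {"dx": 0, "dy": 0, "dz": -20, "roll": 0, "jaw": 0}
    - {"dx": 0, "dy": 0, "dz": -20, "roll": 0, "jaw": 0}
    - {"dx": 0, "dy": 0, "dz": -20, "roll": 0, "jaw": 0}
    - {"dx": 0, "dy": 0, "dz": -20, "roll": 0, "jaw": 0}
    - {"dx": 0, "dy": 0, "dz": -10, "roll": 0, "jaw": 0}
    - {"dx": 0, "dy": 0, "dz": 0, "roll": 0, "jaw": 0}

```text
time_s: 10.97
ee_pos: [0.5684, 0.033, 0.1276]
eef_rot: [3.141, -0.004, 0.108]
force: [-1.0, -0.7, -5.0]
grip_width: 0.0637
grip_force: 35.0
```

```bash
python3 - <<'E'
from h import *
delta((.5187,-.207),.12,-.12)
w=snap('wrist'); b=cv2.resize(w['frame'][...,::-1],(800,600),interpolation=cv2.INTER_CUBIC)
cv2.imwrite('pics/w2.png',b)
E
```

```text
t 10.9667 pos [0.5684 0.033  0.1276] rpy [ 3.1411 -0.0038  0.1085] F [-1.  -0.7 -5. ] w 0.0637
roll deg 13.09
dx -75.3 dy 233.2 dz 7.6
```

View pics/w2.png

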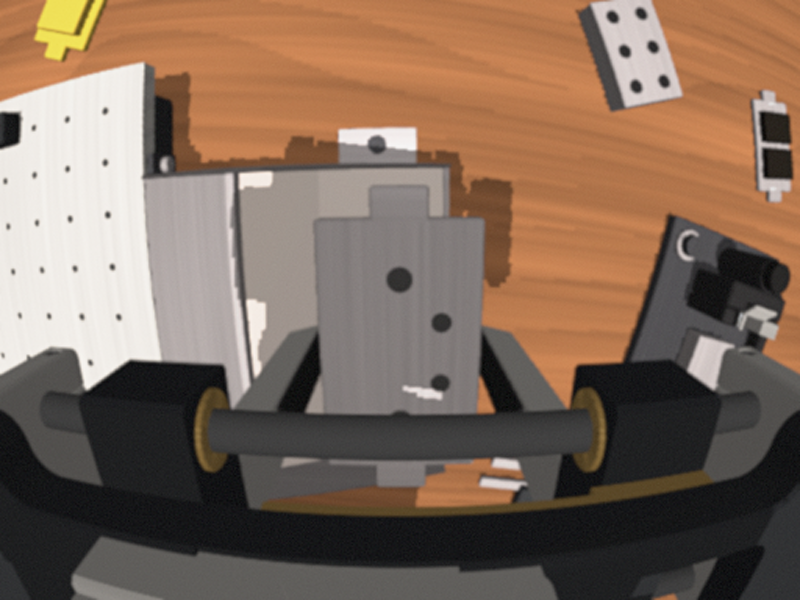

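The pad is held square between the fingers, with its ears at (400,186) and (402,485).

```bash
python3 - <<'E'
from h import *
w=load('wrist'); o=get_obs(); a=o['eef_rot'][2]; tx=np.array([np.cos(a),np.sin(a)]);ty=np.array([np.sin(a),-np.cos(a)])
for z in (.132,.136):
  for n,(u,v) in dict(earT=(400,186),earB=(402,486),TL=(316,218),TR=(484,218)).items():
    p=wpx(w,u*.64,v*.64,z)-o['ee_pos'][:2]; print(z,n,(1e3*p@tx).round(1),(1e3*p@ty).round(1))
for n,(u,v) in dict(chuteL=(145,177),chuteR=(447,168)).items(): print(n,wpx(w,u*.64,v*.64,.07))
E
```

```text
0.132 earT 66.0 0.4
0.132 earB -64.6 1.4
0.132 TL 54.3 -31.3
0.132 TR 54.3 32.1
0.136 earT 66.0 0.4
0.136 earB -61.6 1.4
0.136 TL 54.6 -30.6
0.136 TR 54.6 31.4
chuteL [0.62916589 0.18222095]
chuteR [0.64545496 0.01706512]
```

>>> send_rows:
  rows:
    - {"dx": 0, "dy": 0, "dz": -10, "roll": 6.5, "jaw": 0}
    - {"dx": 0, "dy": 0, "dz": 0, "roll": 6.5, "jaw": 0}
    - {"dx": -8, "dy": 20, "dz": 0, "roll": 0, "jaw": 0}
    - {"dx": -12, "dy": 26, "dz": 0, "roll": 0, "jaw": 0}
    - {"dx": -12, "dy": 26, "dz": 0, "roll": 0, "jaw": 0}
    - {"dx": -12, "dy": 26, "dz": 0, "roll": 0, "jaw": 0}
    - {"dx": 0, "dy": 26, "dz": 0, "roll": 0, "jaw": 0}
    - {"dx": 0, "dy": 26, "dz": 0, "roll": 0, "jaw": 0}
    - {"dx": 0, "dy": 26, "dz": 0, "roll": 0, "jaw": 0}
    - {"dx": 0, "dy": 20, "dz": 0, "roll": 0, "jaw": 0}
    - {"dx": 0, "dy": 0, "dz": 0, "roll": 0, "jaw": 0}

```text
time_s: 11.93
ee_pos: [0.4994, -0.1593, 0.1335]
eef_rot: [3.141, 0.002, -0.121]
force: [0.6, 0.3, -5.3]
grip_width: 0.0635
grip_force: 35.0
```

```bash
python3 - <<'E'
from h import *
delta((.5187,-.207),.12,-.12)
t=snap('top'); w=load('top')
E
```

```text
t 11.9333 pos [ 0.4994 -0.1593  0.1335] rpy [ 3.1414e+00  2.2000e-03 -1.2120e-01] F [ 0.6  0.3 -5.3] w 0.0635
roll deg -0.07
dx 24.9 dy 45.0 dz 13.5
```

>>> send_rows:
  rows:
    - {"dx": -20, "dy": -12, "dz": 0, "roll": 0, "jaw": 0}
    - {"dx": -20, "dy": -12, "dz": 0, "roll": 0, "jaw": 0}
    - {"dx": -20, "dy": -11, "dz": 0, "roll": 0, "jaw": 0}
    - {"dx": 0, "dy": 0, "dz": 0, "roll": 0, "jaw": 0}
    - {"dx": 0, "dy": 0, "dz": 0, "roll": 0, "jaw": 0}

```text
time_s: 12.4
ee_pos: [0.4446, -0.1135, 0.1346]
eef_rot: [-3.141, 0.001, -0.117]
force: [-0.3, 0.2, -5.6]
grip_width: 0.0635
grip_force: 35.0
```

```bash
python3 - <<'E'
from h import *
delta((.5187,-.207),.12,-.12)
w=snap('wrist'); s=snap('scene')
a=cv2.resize(w['frame'][...,::-1],(800,600),interpolation=cv2.INTER_CUBIC)[100:450,300:800]
np.save('pics/sc.npy',s['frame'])
b=cv2.resize(s['frame'][160:260,135:220][...,::-1],(300,353),interpolation=cv2.INTER_CUBIC)[:350]
cr=cv2.imread('pics/crop1.png')[50:330,610:790]; cr=cv2.resize(cr,None,fx=.85,fy=.85)
A=cv2.hconcat([a,b]); full=np.zeros((600,800,3),np.uint8); full[:350]=A; full[350:350+len(cr),:cr.shape[1]]=cr
t=load('top'); z=cv2.resize(t['frame'][155:250,295:360][...,::-1],(171,250),interpolation=cv2.INTER_CUBIC); full[350:,300:471]=z
cv2.imwrite('pics/f.png',full)
E
```

```text
t 12.4 pos [ 0.4446 -0.1135  0.1346] rpy [-3.1413e+00  7.0000e-04 -1.1730e-01] F [-0.3  0.2 -5.6] w 0.0635
roll deg 0.16
dx 84.5 dy 84.1 dz 14.6
```

View pics/f.png

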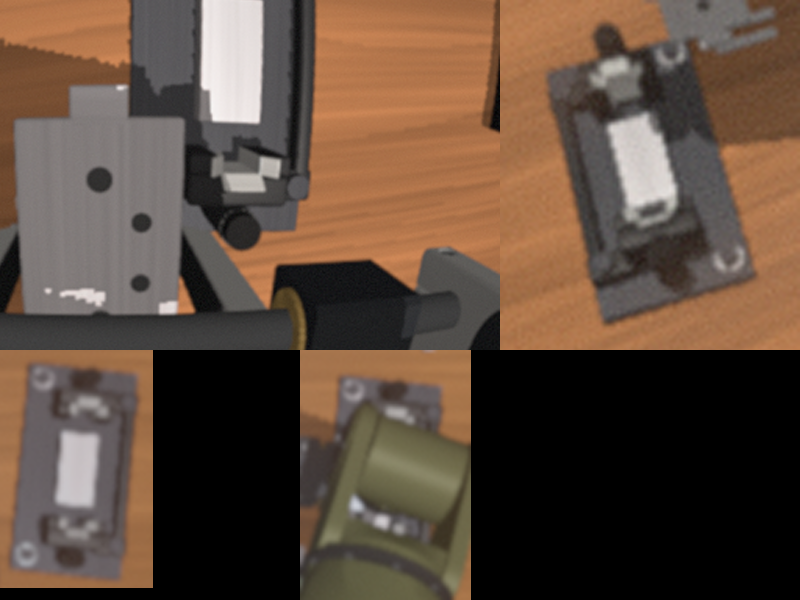

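The wrist view shows the bright setting block with its near corners at (210,119) and (262,124), and the near slot mouth at about (243,175). I'll segment the block by code.

```bash
python3 - <<'E'
from h import *
w=load('wrist'); f=w['frame'].astype(int); g=f.min(2)
m=np.zeros(g.shape,np.uint8); y1=int(226*.64); m[:y1,int(485*.64):int(590*.64)]=g[:y1,int(485*.64):int(590*.64)]>150
n,l,st,ce=cv2.connectedComponentsWithStats(m)
i=1+st[1:,4].argmax(); print(st[i])
p=np.argwhere(l==i)[:,::-1]
W=np.array([wpx(w,u,v,.03) for u,v in p]); r=cv2.minAreaRect((W*1000).astype(np.float32)); print(r)
# top crop (original) slot clip mouths and corners
from cv2 import imread
cr=imread('pics/crop1.png').astype(int); 
class C: pass
t=load('top')
def tw(x,y,z): return px2w(t,115+x/3.3-.35,145+y/3.3-.35,z)[0,:2]
b=cr[125:250,660:745].min(2)>165; q=np.argwhere(b)[:,::-1]+[660,125]
Q=np.array([tw(x,y,.03) for x,y in q]); print(cv2.minAreaRect((Q*1000).astype(np.float32)),len(q))
E
```

```text
[ 320   60   40   83 3013]
((518.9427490234375, -204.32791137695312), (39.71101760864258, 79.59992218017578), 82.73883056640625)
((518.3147583007812, -206.8839569091797), (39.476112365722656, 79.90443420410156), 82.71920776367188) 3353
```

```bash
python3 -c "
from h import *
delta((.5177,-.205),.09,-.127)"
```

```text
t 12.5 pos [ 0.4455 -0.1144  0.1347] rpy [-3.1415e+00  1.0000e-04 -1.1800e-01] F [ 0.5  0.2 -5.6] w 0.0635
roll deg 0.52
dx 82.4 dy 81.5 dz 44.7
```

>>> send_rows:
  rows:
    - {"dx": 16, "dy": 16, "dz": 0, "roll": 0.5, "jaw": 0}
    - {"dx": 20, "dy": 20, "dz": 0, "roll": 0, "jaw": 0}
    - {"dx": 20, "dy": 20, "dz": 0, "roll": 0, "jaw": 0}
    - {"dx": 16, "dy": 16, "dz": 0, "roll": 0, "jaw": 0}
    - {"dx": 10, "dy": 9, "dz": 0, "roll": 0, "jaw": 0}
    - {"dx": 0, "dy": 0, "dz": 15, "roll": 0, "jaw": 0}
    - {"dx": 0, "dy": 0, "dz": 15, "roll": 0, "jaw": 0}
    - {"dx": 0, "dy": 0, "dz": 10, "roll": 0, "jaw": 0}
    - {"dx": 0, "dy": 0, "dz": 0, "roll": 0, "jaw": 0}
    - {"dx": 0, "dy": 0, "dz": 0, "roll": 0, "jaw": 0}

```text
time_s: 13.33
ee_pos: [0.5164, -0.2052, 0.0946]
eef_rot: [-3.141, 0.001, -0.127]
force: [-0.1, 0.0, -4.8]
grip_width: 0.0633
grip_force: 35.0
```

```bash
python3 -c "
from h import *
delta((.5177,-.205),.072,-.127)"
```

```text
t 13.3333 pos [ 0.5164 -0.2052  0.0946] rpy [-3.1413e+00  1.0000e-03 -1.2710e-01] F [-0.1  0.  -4.8] w 0.0633
roll deg -0.01
dx 1.3 dy -0.4 dz 22.6
```

>>> send_rows:
  rows:
    - {"dx": 1.3, "dy": -0.3, "dz": 8, "roll": 0, "jaw": 0}
    - {"dx": 0, "dy": 0, "dz": 8, "roll": 0, "jaw": 0}
    - {"dx": 0, "dy": 0, "dz": 5, "roll": 0, "jaw": 0}
    - {"dx": 0, "dy": 0, "dz": 3, "roll": 0, "jaw": 0}
    - {"dx": 0, "dy": 0, "dz": 3, "roll": 0, "jaw": 0}
    - {"dx": 0, "dy": 0, "dz": 3, "roll": 0, "jaw": 0}
    - {"dx": 0, "dy": 0, "dz": 0, "roll": 0, "jaw": 0}

```text
time_s: 13.92
ee_pos: [0.5175, -0.2051, 0.0645]
eef_rot: [-3.141, 0.001, -0.127]
force: [-0.5, 0.0, -6.1]
grip_width: 0.0636
grip_force: 35.0
```

>>> send_rows:
  rows:
    - {"dx": 0, "dy": 0, "dz": 2, "roll": 0, "jaw": 0}
    - {"dx": 0, "dy": 0, "dz": 2, "roll": 0, "jaw": 0}
    - {"dx": 0, "dy": 0, "dz": 2, "roll": 0, "jaw": 0}
    - {"dx": 0, "dy": 0, "dz": 2, "roll": 0, "jaw": 0}
    - {"dx": 0, "dy": 0, "dz": 0, "roll": 0, "jaw": 0}

```text
time_s: 14.33
ee_pos: [0.5175, -0.205, 0.0566]
eef_rot: [-3.141, 0.0, -0.127]
force: [0.6, 0.8, -5.9]
grip_width: 0.0637
grip_force: 35.0
```

>>> send_rows:
  rows:
    - {"dx": 0, "dy": 0, "dz": 2, "roll": 0, "jaw": 0}
    - {"dx": 0, "dy": 0, "dz": 2, "roll": 0, "jaw": 0}
    - {"dx": 0, "dy": 0, "dz": 2, "roll": 0, "jaw": 0}
    - {"dx": 0, "dy": 0, "dz": 0, "roll": 0, "jaw": 0}
    - {"dx": 0, "dy": 0, "dz": 0, "roll": 0, "jaw": 0}

```text
time_s: 14.75
ee_pos: [0.5177, -0.2053, 0.0509]
eef_rot: [3.141, 0.0, -0.127]
force: [0.3, -0.8, -7.0]
grip_width: 0.0634
grip_force: 35.0
```

>>> send_rows:
  rows:
    - {"dx": 0, "dy": 0, "dz": 2, "roll": 0, "jaw": 0}
    - {"dx": 0, "dy": 0, "dz": 2, "roll": 0, "jaw": 0}
    - {"dx": 0, "dy": 0, "dz": 2, "roll": 0, "jaw": 0}
    - {"dx": 0, "dy": 0, "dz": 0, "roll": 0, "jaw": 0}
    - {"dx": 0, "dy": 0, "dz": 0, "roll": 0, "jaw": 0}

```text
time_s: 15.17
ee_pos: [0.5178, -0.2054, 0.0449]
eef_rot: [3.141, -0.0, -0.127]
force: [2.0, -5.2, -5.8]
grip_width: 0.0636
grip_force: 35.0
```

>>> send_rows:
  rows:
    - {"dx": 0, "dy": 0, "dz": 2, "roll": 0, "jaw": 0}
    - {"dx": 0, "dy": 0, "dz": 2, "roll": 0, "jaw": 0}
    - {"dx": 0, "dy": 0, "dz": 0, "roll": 0, "jaw": 0}
    - {"dx": 0, "dy": 0, "dz": 0, "roll": 0, "jaw": 0}

```text
time_s: 15.5
ee_pos: [0.5176, -0.2053, 0.0407]
eef_rot: [3.141, 0.0, -0.127]
force: [1.9, -4.9, -5.3]
grip_width: 0.0633
grip_force: 35.0
```

>>> send_rows:
  rows:
    - {"dx": 0, "dy": 0, "dz": 0, "roll": 0, "jaw": -0.53}
    - {"dx": 0, "dy": 0, "dz": 0, "roll": 0, "jaw": -0.53}
    - {"dx": 0, "dy": 0, "dz": 0, "roll": 0, "jaw": -0.53}
    - {"dx": 0, "dy": 0, "dz": -10, "roll": 0, "jaw": -0.53}
    - {"dx": 0, "dy": 0, "dz": -10, "roll": 0, "jaw": -0.53}
    - {"dx": 0, "dy": 0, "dz": -12, "roll": 0, "jaw": -0.53}
    - {"dx": 0, "dy": 0, "dz": 0, "roll": 0, "jaw": 0.5}
    - {"dx": 0, "dy": 0, "dz": 0, "roll": 0, "jaw": 1}
    - {"dx": 0, "dy": 0, "dz": 0, "roll": 0, "jaw": 1}
    - {"dx": 0, "dy": 0, "dz": 0, "roll": 0, "jaw": 1}
    - {"dx": 0, "dy": 0, "dz": 0, "roll": 0, "jaw": 1}
    - {"dx": 0, "dy": 0, "dz": 0, "roll": 0, "jaw": 1}
  force: 20

```text
time_s: 16.5
ee_pos: [0.5175, -0.205, 0.0726]
eef_rot: [-3.141, 0.001, -0.127]
force: [-1.0, 0.4, 0.8]
grip_width: 0.0349
grip_force: 0.0
```

>>> send_rows:
  rows:
    - {"dx": 1, "dy": 0, "dz": 0, "roll": 0, "jaw": 1}
    - {"dx": 0, "dy": 0, "dz": 6, "roll": 0, "jaw": 1}
    - {"dx": 0, "dy": 0, "dz": 6, "roll": 0, "jaw": 1}
    - {"dx": 0, "dy": 0, "dz": 5, "roll": 0, "jaw": 1}
    - {"dx": 0, "dy": 0, "dz": 3, "roll": 0, "jaw": 1}
    - {"dx": 0, "dy": 0, "dz": 0, "roll": 0, "jaw": 1}

```text
time_s: 17.0
ee_pos: [0.5182, -0.2051, 0.0519]
eef_rot: [-3.141, 0.002, -0.127]
force: [0.1, 0.5, -0.7]
grip_width: 0.0007
grip_force: 0.0
```

Now pressing in small steps.

>>> send_rows:
  rows:
    - {"dx": 0, "dy": 0, "dz": 1.5, "roll": 0, "jaw": 1}
    - {"dx": 0, "dy": 0, "dz": 1.5, "roll": 0, "jaw": 1}
    - {"dx": 0, "dy": 0, "dz": 1.5, "roll": 0, "jaw": 1}
    - {"dx": 0, "dy": 0, "dz": 0, "roll": 0, "jaw": 1}

```text
time_s: 17.33
ee_pos: [0.5186, -0.2052, 0.0483]
eef_rot: [-3.142, 0.0, -0.127]
force: [-0.6, -0.2, -0.1]
grip_width: 0.0005
grip_force: 0.0
```

>>> send_rows:
  rows:
    - {"dx": 0, "dy": 0, "dz": 1, "roll": 0, "jaw": 1}
    - {"dx": 0, "dy": 0, "dz": 0, "roll": 0, "jaw": 1}

```text
time_s: 17.5
ee_pos: [0.5187, -0.2052, 0.0474]
eef_rot: [3.142, -0.0, -0.127]
force: [-0.7, 0.7, 0.5]
grip_width: 0.0007
grip_force: 0.0
```

>>> send_rows:
  rows:
    - {"dx": 0, "dy": 0, "dz": 0.5, "roll": 0, "jaw": 1}
    - {"dx": 0, "dy": 0, "dz": 0.5, "roll": 0, "jaw": 1}
    - {"dx": 0, "dy": 0, "dz": 0, "roll": 0, "jaw": 1}

```text
time_s: 17.75
ee_pos: [0.5189, -0.2054, 0.0473]
eef_rot: [3.141, -0.001, -0.127]
force: [-3.5, 1.6, 7.7]
grip_width: 0.0007
grip_force: 3.9
```

>>> send_rows:
  rows:
    - {"dx": 0, "dy": 0, "dz": 0.5, "roll": 0, "jaw": 1}
    - {"dx": 0, "dy": 0, "dz": 0, "roll": 0, "jaw": 1}

```text
time_s: 17.92
ee_pos: [0.519, -0.2054, 0.0472]
eef_rot: [3.141, -0.001, -0.127]
force: [-3.9, 2.1, 14.1]
grip_width: 0.0006
grip_force: 6.4
```

>>> send_rows:
  rows:
    - {"dx": 0, "dy": 0, "dz": 0.6, "roll": 0, "jaw": 1}
    - {"dx": 0, "dy": 0, "dz": 0, "roll": 0, "jaw": 1}

```text
time_s: 18.08
ee_pos: [0.5191, -0.2055, 0.0472]
eef_rot: [3.141, -0.002, -0.127]
force: [-6.6, 2.3, 18.0]
grip_width: 0.0006
grip_force: 9.3
```

>>> send_rows:
  rows:
    - {"dx": 0, "dy": 0, "dz": 0.6, "roll": 0, "jaw": 1}
    - {"dx": 0, "dy": 0, "dz": 0, "roll": 0, "jaw": 1}

```text
time_s: 18.25
ee_pos: [0.5193, -0.2055, 0.0471]
eef_rot: [3.141, -0.002, -0.127]
force: [-9.2, 3.6, 24.6]
grip_width: 0.0003
grip_force: 12.4
```

It is stiff at 47.1 mm, so the pad is home. I'll retreat well clear and check flatness by depth.

>>> send_rows:
  rows:
    - {"dx": 0, "dy": 0, "dz": -10, "roll": 0, "jaw": 1}
    - {"dx": 0, "dy": 0, "dz": -30, "roll": 0, "jaw": 1}
    - {"dx": 0, "dy": 0, "dz": -40, "roll": 0, "jaw": 1}
    - {"dx": -30, "dy": -20, "dz": -30, "roll": 0, "jaw": 1}
    - {"dx": -35, "dy": -20, "dz": 0, "roll": 0, "jaw": 1}
    - {"dx": -35, "dy": -20, "dz": 0, "roll": 0, "jaw": 1}
    - {"dx": -20, "dy": -20, "dz": 0, "roll": 0, "jaw": 1}
    - {"dx": 0, "dy": -30, "dz": 0, "roll": 0, "jaw": 1}
    - {"dx": 0, "dy": -30, "dz": 0, "roll": 0, "jaw": 1}
    - {"dx": 0, "dy": -30, "dz": 0, "roll": 0, "jaw": 1}
    - {"dx": 0, "dy": -30, "dz": 0, "roll": 0, "jaw": 1}
    - {"dx": 0, "dy": 0, "dz": 0, "roll": 0, "jaw": 1}

```text
time_s: 19.25
ee_pos: [0.4283, 0.0092, 0.1518]
eef_rot: [-3.141, -0.001, -0.124]
force: [-0.2, -0.2, -1.4]
grip_width: 0.0005
grip_force: 0.0
```

```bash
python3 - <<'E'
from h import *
print(get_obs()['ee_pos'])
B=np.array([.5185,-.2055]); y=-.127; bx=np.array([np.cos(y),np.sin(y)]); by=np.array([-np.sin(y),np.cos(y)])
for cam in ('scene','top'):
    c=snap(cam); v,u=np.mgrid[0:384,0:512]; P=px2w(c,u.ravel(),v.ravel()); r=P[:,:2]-B
    a,b=r@bx,r@by; k=(abs(a)<.05)&(abs(b)<.028)&(c['z_map'].ravel()>0)
    A=np.c_[a[k],b[k],np.ones(k.sum())]; s=np.linalg.lstsq(A,P[k,2],rcond=None)[0]
    print(cam,k.sum(),'tilt x,y',s[:2].round(4),'z',s[2].round(4),np.percentile(P[k,2],[5,95]).round(4), 'rgb',np.median(c['frame'].reshape(-1,3)[k],0))
E
```

```text
[0.42828153 0.00917562 0.15180995]
scene 612 tilt x,y [-0.0014 -0.0067] z 0.0486 [0.0459 0.0513] rgb [208. 202. 199.]
top 613 tilt x,y [ 0.0024 -0.1309] z 0.0456 [0.0413 0.0504] rgb [201. 195. 198.]
```

```bash
python3 - <<'E'
from h import *
B=np.array([.5185,-.2055]); y=-.127; bx=np.array([np.cos(y),np.sin(y)]); by=np.array([-np.sin(y),np.cos(y)])
for cam in ('scene','top'):
    c=load(cam); v,u=np.mgrid[0:384,0:512]; P=px2w(c,u.ravel(),v.ravel()); r=P[:,:2]-B; a,b=r@bx,r@by
    print(cam,[(round(x,3),float(np.median(P[(abs(b-x)<.005)&(abs(a)<.045),2]).round(4))) for x in np.arange(-.06,.061,.01)])
    print('  x',[(round(x,3),float(np.median(P[(abs(b)<.008)&(abs(a-x)<.005),2]).round(4))) for x in np.arange(-.11,.111,.01)])
    k=(P[:,2]<.006)&(abs(P[:,0]-.56)<.2)&(P[:,1]<-.05)&(P[:,1]>-.35)&(P[:,2]>-.01); A=np.c_[P[k,:2],np.ones(k.sum())]; print('  table',np.linalg.lstsq(A,P[k,2],rcond=None)[0].round(4))
E
```

```text
scene [(np.float64(-0.06), 0.0051), (np.float64(-0.05), 0.0285), (np.float64(-0.04), 0.0137), (np.float64(-0.03), 0.0484), (np.float64(-0.02), 0.0488), (np.float64(-0.01), 0.0486), (np.float64(0.0), 0.0485), (np.float64(0.01), 0.0487), (np.float64(0.02), 0.0484), (np.float64(0.03), 0.047), (np.float64(0.04), 0.0134), (np.float64(0.05), 0.014), (np.float64(0.06), 0.0135)]
  x [(np.float64(-0.11), 0.0758), (np.float64(-0.1), 0.0759), (np.float64(-0.09), 0.0668), (np.float64(-0.08), 0.0663), (np.float64(-0.07), 0.0575), (np.float64(-0.06), 0.0485), (np.float64(-0.05), 0.0491), (np.float64(-0.04), 0.0481), (np.float64(-0.03), 0.0486), (np.float64(-0.02), 0.0486), (np.float64(-0.01), 0.0491), (np.float64(-0.0), 0.0485), (np.float64(0.01), 0.0483), (np.float64(0.02), 0.0485), (np.float64(0.03), 0.0485), (np.float64(0.04), 0.0483), (np.float64(0.05), 0.048), (np.float64(0.06), 0.048), (np.float64(0.07), 0.0617), (np.float64(0.08), 0.0611), (np.float64(0.09), 0.0753), (np.float64(0.1), 0.0748), (np.float64(0.11), 0.0366)]
  table [-0.0009  0.0003  0.0021]
top [(np.float64(-0.06), 0.0272), (n
[... 323 characters left out ...]
06), 0.0074)]
  x [(np.float64(-0.11), 0.0638), (np.float64(-0.1), 0.0739), (np.float64(-0.09), 0.0653), (np.float64(-0.08), 0.0605), (np.float64(-0.07), 0.0628), (np.float64(-0.06), 0.0462), (np.float64(-0.05), 0.0485), (np.float64(-0.04), 0.0466), (np.float64(-0.03), 0.0463), (np.float64(-0.02), 0.0473), (np.float64(-0.01), 0.0464), (np.float64(-0.0), 0.047), (np.float64(0.01), 0.0481), (np.float64(0.02), 0.0474), (np.float64(0.03), 0.0467), (np.float64(0.04), 0.047), (np.float64(0.05), 0.0468), (np.float64(0.06), 0.0468), (np.float64(0.07), 0.0636), (np.float64(0.08), 0.06), (np.float64(0.09), 0.0725), (np.float64(0.1), 0.0751), (np.float64(0.11), 0.012)]
  table [ 0.0005 -0.0012 -0.0007]
```

The pad is flat at 47 mm in both cameras; the earlier tilt reading came from base pixels at the pad's edge.

```bash
python3 -c "
from station import *
print(hand_in())"
```

```text
the job is handed in; nothing more can be done
None
```

The brake pad was pushed off the stage, turned over in the chute, and loaded lining down in the bracket. Both cameras put its plate flat at about 47 mm, and the job was handed in at about 19 s with the gripper clear; no verdict came back.

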